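Reset the tripped breaker on the theatre's mains unit

TASK

One of the three breakers on the mains unit has tripped: its lever hangs about midway and a white flag shows in its window. Reset it: press its lever towards the off side all the way to its end stop, until the flag has gone from the window, then throw the lever fully on and let go. Press slowly and stop when you feel the end stop, never force it; leave the other two levers as they are, and do not disturb anything else on the table.

Things in the scene. Friction and masses are not known exactly. Their poses are not given: they have to be found in the camera images.
- mains_unit: Low cream enclosure, 200 (x) x 340 (y) x 45 mm high, fixed to the table; origin at the centre of its underside. Its deck carries three breakers side by side in any order, 80 mm apart along its own y, axes as the unit's. Its -x side faces roughly to the robot: that is the OFF side of every lever; +x is the ON side.
- tripped_breaker: The breaker to reset: fixed grey block 130 (x) x 70 (y) x 62 mm high, origin at the centre of its underside on the deck, axes as the unit's. A dark lever stands out of its top. Its latch blocks the lever about 0.2 rad to the on side of upright until it has been pushed fully off. The robot may press on breaker and lever with at most 12 N.
- tripped_lever (a joint): Lever angle: 0 upright, positive leaning to the unit's +x (on), negative to -x (off). Starts tripped, near 0. Pushed off it meets a reset spring, then a stiffer end stop somewhere between -0.27 and -0.75 rad: where, differs each time and must be felt. Released, it springs part of the way back. Once reset, it can go on: it snaps over past about 0.4 and rests at about 0.56 (limit 0.68).
- trip_flag (a joint): White flag (15 x 8 mm) behind the window, slid along the breaker's own +y by the lever in the last part of its off stroke, in m: 0 = tripped, flag in the open -y half of the window; 0.0065 and more (about 0.008 at the stop) = latch reset, flag gone under the hood on the +y half. It passes 0.0065 1 to 2 mm of lever travel before the stop, stays where it is pushed and cannot be touched.
- tripped_window (a point): Centre of the top of the tripped breaker's window housing, 20 (x) x 34 (y) mm and 6 mm high, on the breaker's top face, 54 mm to the +x side of the pivot.
- tripped_pivot (a point): Hinge axis of the tripped lever (it runs along the unit's y), 55 mm above the breaker's underside, 7 mm below its top face. Axes as the unit's. The top face is clear on both sides of the lever, but for the window housing.
- tripped_lever_top (a point): Centre of the tripped lever's top end, 75 mm from its pivot; z runs along the lever, a bar 11 mm thick (x) and 20 mm wide (y). Best pressed on its flat face about 45 mm above the pivot (lower takes more force); there the reset spring and latch take 6 to 8 N, the end stop then adds about 3 N per mm, and throwing it on takes about 2 to 5 N.
- working_lever (a joint): Angle of the lever of the breaker that is on (same shape, no flag showing), about +0.6 (leaning to +x); to be left so.
- isolated_lever (a joint): Angle of the lever of the breaker that was switched off on purpose (same shape, no flag showing), about -0.5 (leaning to -x); to be left so.
- working_pivot (a point): Hinge axis of the working lever, 55 mm above its breaker's underside.
- isolated_pivot (a point): Hinge axis of the isolated lever, 55 mm above its breaker's underside.
- screwdriver: Bystander: screwdriver, 160 mm long, lying across the unit's deck before the breakers (robot side).
- tape_roll: Bystander: paper tape roll, 52 mm across, 18 mm high, lying on the deck beside the breakers, at the unit's +y end.
- carton: Bystander: flat white carton 120 x 200 x 38 mm on the table, left.
- bottle: Bystander: white bottle, 64 mm across, 170 mm high, right.
- bowl: Bystander: steel bowl, 110 mm across, 50 mm high, right.
- jar: Bystander: brown jar, 56 mm across, 70 mm high, left.
- wrench: Bystander: steel wrench, 150 mm long, on the table, right, near the robot.

How it is judged:
On the way, in this order (a step that is already met when the one before it is completed fails the run):
1. the lever has been pushed fully off: the trip flag is gone from the window (latch reset) (value of joint trip_flag above 0.0065 m), for 0.1 s.
2. the lever has been thrown on (value of joint tripped_lever above 0.5 rad), for 0.2 s.
At the end, for the whole second after the job is handed in: The tripped breaker's lever rests on (beyond 0.5 rad), its flag is reset (beyond 6.5 mm), the working lever is still on (beyond 0.45 rad) and the isolated one still off (below -0.35 rad) (value of joint tripped_lever above 0.5 rad and value of joint trip_flag above 0.0065 m and value of joint working_lever above 0.45 rad and value of joint isolated_lever below -0.35 rad and velocity of joint tripped_lever between -0.1 and 0.1 rad/s); the robot touches nothing.
It fails at once if the breaker or its lever is forced: pressed by the robot with more than 12 N (contact force between any of the fingers, the arm and tripped_breaker above 12 N).
It fails at once if another breaker's lever is moved away from its place (value of joint working_lever below 0.45 rad or value of joint isolated_lever above -0.35 rad).
It fails at once if a bystander is moved more than 30 mm (distance of any of screwdriver, tape_roll, carton, bottle, bowl, jar, wrench from where it was at the start of the episode above 0.03 m).
It also fails if it takes over 45 s, if anything falls off the work surface, if the arm or the gripper's body presses on something with over 40 N, if the wrist force passes 120 N, or if a joint passes its speed limit or range.

ROBOT

A 6-joint arm with a two-finger parallel gripper is mounted at the origin on the work surface. World frame = base frame: x ahead of the robot, y to its left, z up, the work surface at z = 0. Lengths are in m, angles in rad, forces in N, time in s.
With the tool pointing down it reaches from about 0.25 to 0.725 m from the base axis. Payload 9.7 kg.
Tool frame: the origin (TCP) lies on the centre line of the jaws, within the pads' length; the fingertips stand 17 mm ahead of it and the grasp point (between the pads) lies 2 mm behind it (ctrl.tips_ahead is the distance from the TCP to the fingertips, in m); z points along the fingers, y is the line along which they close (so a half turn about z gives the same grasp; the last joint's range is limited). The gripper opens to 85 mm and grips with 20 to 120 N. Pads are 22 mm wide; open, the fingers measure 114 mm over their backs; the gripper's body (76 mm by 85 mm) begins 54 mm behind the grasp point. The pads swing forward as they close: fully open they stand 13 mm farther back than shut.
Start: joints at [-1.281, 0.087, 0.176, 1.66, 0, 1.571], TCP at [0.157, -0.527, 0.248] pointing down, gripper open.
Joint ranges: [-3.13, 3.13], [-0.85, 1.81], [-1.15, 1.24], [-2.2, 2.28], [-1.44, 1.52], [-3.14, 3.14]. Speed limits (rad/s): [2.22, 2.22, 2.57, 3.14, 3.14, 3.14].

INTERFACE

Orientations are given as a 3x3 rotation matrix whose columns are the frame's x, y, z axes.
In Python, from cell import ctrl gives the robot as it stands. Calls block until the motion is done:
- ctrl.move_ptp(position, orientation): joint-space move of the TCP to a pose.
- ctrl.move_l(position, rot=None, v=0.15, max_force=None): straight line of the TCP; rot=None keeps the orientation; v is the mean speed in m/s. With max_force (N) it stops when the force on the tool has changed by that much, and returns True; else False.
- ctrl.goto_joints(angles): joint-space move.
- ctrl.set_gripper(opening, force=None): finger opening in m; force is the grip in N (None keeps the last); returns when the fingers have stopped.
- ctrl.hold(seconds).
- ctrl.inverse_kinematics(position, orientation): joint angles nearest the present ones, or None.
- ctrl.read_state(): the state.
- ctrl.read_camera(name): name is "side" or "top"; returns the picture (400x640x3 uint8, red, green, blue); there is no depth.
- ctrl.camera_info(name): a dict with "camera_matrix" (3x3 intrinsics, pixels), "k1" (the pictures are not rectified: a ray, as slopes to the right and down, at radius r is drawn at 1 + k1 r^2 times it, then the intrinsics apply), "pose" (4x4, takes a point from camera to world coordinates). Camera axes: x right, y up, looking along -z (the intrinsics and any distortion apply to the point x, -y, -z); pixel columns grow to the right and rows downward; lengths in m; the calibration is good to about 2 mm. A picture is of the moment at which its call begins. camera_info takes no time and is no camera call.
A pose or a line that the arm cannot do raises ctrl.Unreachable and nothing moves.
- ctrl.finish_job(): hands the job in; it is judged then, once.
The state is a dict: "time_s": time; "joint_positions": joint angles; "dq": joint speeds; "effort": joint torques, N m; "tcp_pos": TCP position; "tcp_rot": TCP orientation; "ft_force": force on the tool from outside, world axes, zero at the start; "wrist_torque": the same for the moment, N m; "gripper_width": finger opening in m; "gripper_force": force on a finger pad.
Only numpy, scipy, OpenCV 4.12 (cv2) and the standard library are available. Lean on these libraries where they do the work, as an engineer would, in place of code of your own. Each camera call takes 0.05 s, during which the arm holds its last target. There are 200 camera calls.

## Working session

There is one attempt and no reset: what is moved stays moved. The work goes in short steps, each a Python script; the robot and the scene stay as the last script left them, time stands still between calls to the robot, and variables do not carry over. Pictures are saved under pics/ and viewed, at most 10 in all, crops included, and the job is handed in when it is done.

```bash
mkdir -p pics
cat > h.py <<'E'
import numpy as np, cv2
from cell import ctrl
def snap(n,f):
    im=ctrl.read_camera(n); cv2.imwrite(f'pics/{f}.png',im[:,:,::-1]); return im
def ray(n,u,v):
    c=ctrl.camera_info(n);K=np.array(c['camera_matrix']);T=np.array(c['pose'])
    d=np.array([(u-K[0,2])/K[0,0],(v-K[1,2])/K[1,1]]);s=d.copy()
    for _ in range(20): s=d/(1+c['k1']*(s@s))
    r=T[:3,:3]@np.array([s[0],-s[1],-1]);return T[:3,3],r
def onz(n,u,v,z):
    o,r=ray(n,u,v);return o+r*(z-o[2])/r[2]
def proj(n,p):
    c=ctrl.camera_info(n);K=np.array(c['camera_matrix']);T=np.array(c['pose'])
    q=T[:3,:3].T@(np.array(p)-T[:3,3]);s=np.array([q[0],-q[1]])/-q[2];s=s*(1+c['k1']*(s@s))
    return np.array([K[0,0]*s[0]+K[0,2],K[1,1]*s[1]+K[1,2]])
E
python3 - <<'E'
from h import *
for n in('top','side'):
    snap(n,n+'0');c=ctrl.camera_info(n);print(n,c['camera_matrix'],c['k1'],np.round(c['pose'],3))
print(ctrl.read_state()['ft_force'],ctrl.tips_ahead)
E
```

```text
top [[380.17461399   0.         311.01097912]
 [  0.         380.17461399 196.01492193]
 [  0.           0.           1.        ]] 0.018136611110367924 [[ 1.800e-02  9.830e-01 -1.840e-01  2.030e-01]
 [-1.000e+00  1.900e-02 -1.000e-03 -4.000e-03]
 [ 3.000e-03  1.840e-01  9.830e-01  1.481e+00]
 [ 0.000e+00  0.000e+00  0.000e+00  1.000e+00]]
side [[454.76795836   0.         321.93054335]
 [  0.         454.76795836 196.35889847]
 [  0.           0.           1.        ]] -0.09786679881379942 [[-0.944  0.204 -0.259  0.041]
 [-0.329 -0.525  0.785  1.242]
 [ 0.024  0.827  0.562  0.992]
 [ 0.     0.     0.     1.   ]]
[ 0.06531916 -0.23841952 -0.34111025] 0.017
```

View pics/top0.png

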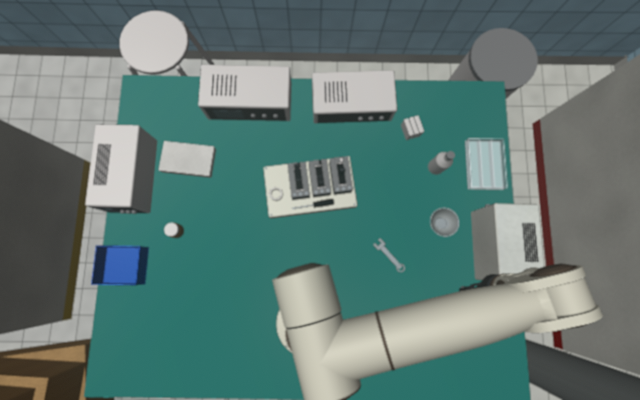

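View pics/side0.png

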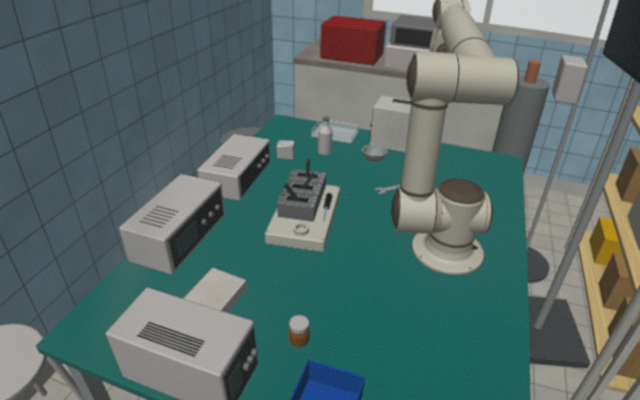

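The top view shows the unit at about (310,187) with its breakers at columns 298, 320 and 342. The side view shows it at about (303,208). I'll zoom in on both.

Run:
```python
import cv2,numpy as np
a=cv2.imread('pics/top0.png')[148:224,255:365]; b=cv2.imread('pics/side0.png')[150:255,260:350]
cv2.imwrite('pics/z0.png',cv2.resize(a,None,fx=7,fy=7,interpolation=cv2.INTER_CUBIC))
cv2.imwrite('pics/z1.png',cv2.resize(b,None,fx=5.7,fy=5.7,interpolation=cv2.INTER_CUBIC))
im=cv2.imread('pics/top0.png');h=cv2.cvtColor(im,cv2.COLOR_BGR2HSV)
m=((h[...,1]<110)).astype(np.uint8);w=np.zeros_like(m);w[145:226,250:370]=1;m*=w
cs,_=cv2.findContours(m,0,2);c=max(cs,key=cv2.contourArea);print(cv2.contourArea(c));print(cv2.boxPoints(cv2.minAreaRect(c)), cv2.approxPolyDP(cv2.convexHull(c),2.5,True)[:,0])
```

```text
4708.5
[[260.78464 165.27692]
 [351.2462  153.96924]
 [357.9539  207.63077]
 [267.49234 218.93845]] [[350 156]
 [356 207]
 [268 217]
 [263 166]]
```

View pics/z0.png

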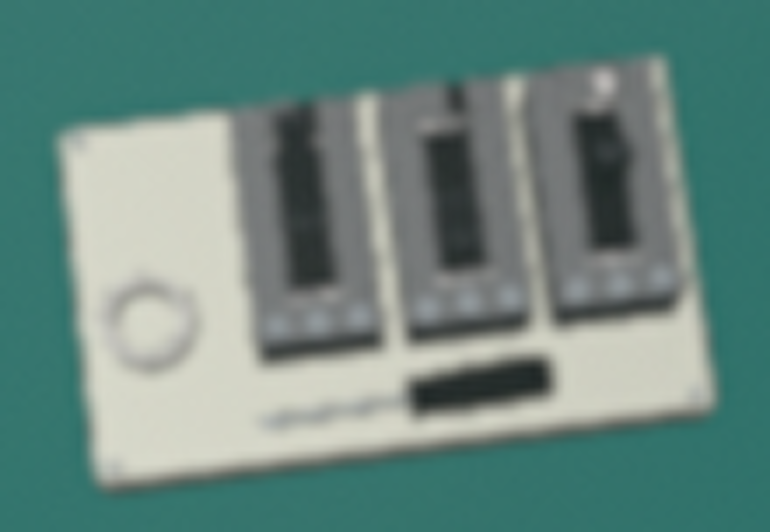

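View pics/z1.png

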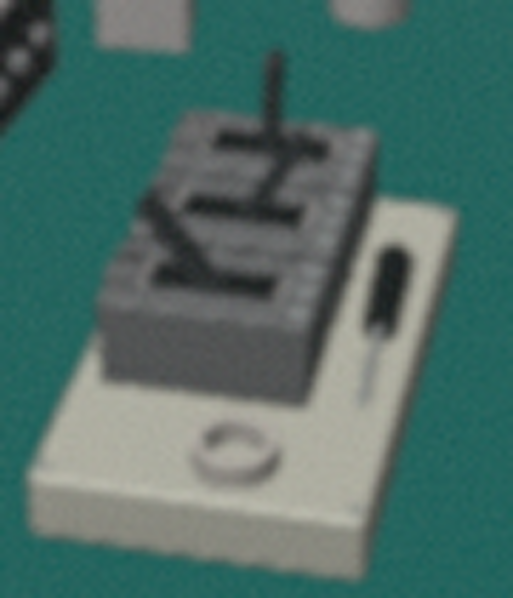

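The zoom shows the white flag on the right-hand breaker (-y end) at zoom (603,83), which is pixel (341,160). That lever is upright. The middle lever leans to the robot (isolated) and the left one leans away (working). Next I'll measure the pose.

Run:
```python
from h import *
t=lambda x,y,z:onz('top',255+(x+.5)/7-.5,148+(y+.5)/7-.5,z)
s=lambda x,y,z:onz('side',260+x/5.7-.5,150+y/5.7-.5,z)
print('deck corners')
for p in [(62,130),(660,57),(714,408),(97,483)]: print(p,t(*p,.045).round(3))
print('side deck');
for p in [(458,208),(365,520),(32,478)]: print(p,s(*p,.045).round(3))
print('tops')
for p in [(552,305),(680,290),(525,75),(655,62),(235,110),(258,335),(380,320)]: print(p,t(*p,.107).round(3))
print('slot ends');
for p in [(595,112),(613,248)]: print(p,t(*p,.107).round(3))
print('lever top,flag');print(t(608,150,.175).round(3),s(277,55,.175).round(3),t(603,83,.113).round(3))
```

```text
deck corners
(62, 130) [0.587 0.185 0.045]
(660, 57) [ 0.635 -0.148  0.045]
(714, 408) [ 0.437 -0.178  0.045]
(97, 483) [0.389 0.158 0.045]
side deck
(458, 208) [ 0.437 -0.172  0.045]
(365, 520) [0.389 0.159 0.045]
(32, 478) [0.582 0.192 0.045]
tops
(552, 305) [ 0.48  -0.085  0.107]
(680, 290) [ 0.489 -0.152  0.107]
(525, 75) [ 0.605 -0.07   0.107]
(655, 62) [ 0.614 -0.139  0.107]
(235, 110) [0.583 0.085 0.107]
(258, 335) [0.461 0.069 0.107]
(380, 320) [0.47  0.005 0.107]
slot ends
(595, 112) [ 0.586 -0.107  0.107]
(613, 248) [ 0.511 -0.117  0.107]
lever top,flag
[ 0.547 -0.109  0.175] [ 0.544 -0.108  0.175] [ 0.6   -0.111  0.113]
```

```bash
cat >> h.py <<'E'
yaw=.143;P=np.array([.547,-.111,0]);ux=np.array([np.cos(yaw),np.sin(yaw),0]);uy=np.array([-ux[1],ux[0],0])
R0=np.column_stack([ux,-uy,[0,0,-1]])
def at(x,tipz,y=0): return P+ux*x+uy*y+np.array([0,0,tipz+.017])
def F(n=5):
    f=[]
    for _ in range(n): ctrl.hold(.01);f.append(ctrl.read_state()['ft_force'])
    return np.mean(f,0)
E
python3 - <<'E'
from h import *
st=ctrl.read_state();print(np.round(st['tcp_rot'],2),st['time_s'])
qs=[ctrl.inverse_kinematics(at(.045,.22),R) for R in (R0,R0@np.diag([-1,-1,1]))]
print(qs)
q0=np.array(st['joint_positions']);k=[1e9 if q is None else np.abs(np.array(q)-q0).max() for q in qs]
R=R0 if k[0]<=k[1] else R0@np.diag([-1,-1,1])
ctrl.set_gripper(0,20)
ctrl.move_ptp(at(.045,.22),R)
ctrl.move_l(at(.045,.142))
ctrl.move_l(at(.026,.142),v=.05)
st=ctrl.read_state();print(st['time_s'],st['tcp_pos'],at(.026,.142),st['gripper_width'],F(),F())
snap('side','s1');
im=cv2.imread('pics/s1.png')[130:230,250:360];cv2.imwrite('pics/s1z.png',cv2.resize(im,None,fx=5.5,fy=5.5,interpolation=cv2.INTER_CUBIC))
E
```

```text
[[ 0.96  0.29 -0.  ]
 [ 0.29 -0.96  0.  ]
 [ 0.   -0.   -1.  ]] 0.1
[array([-0.17499577,  0.20757291,  0.28907737,  1.65230079,  0.        ,
        2.82359688]), array([-0.17499577,  0.20757291,  0.28907737,  1.65230079,  0.        ,
       -0.31799577])]
4.2333 [ 0.57265344 -0.10736593  0.15938893] [ 0.57273462 -0.10729466  0.159     ] -0.00015905833870579188 [-0.08749387  0.29605258  0.09712998] [ 0.17678493  0.043454   -0.43808648]
```

View pics/s1z.png

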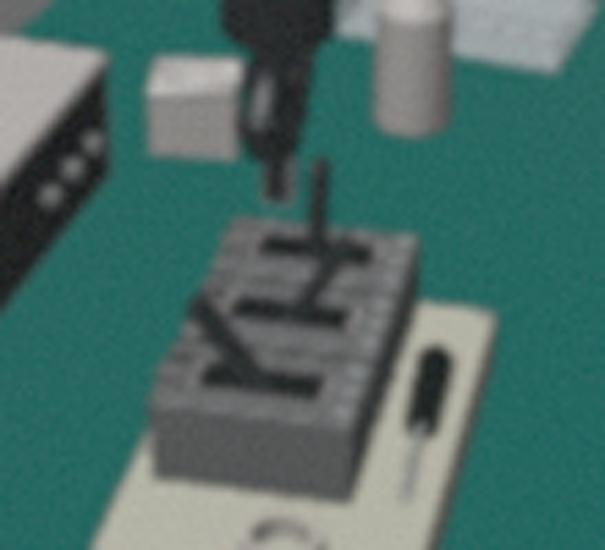

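The fingertip at zoom (280,200) is just on the +x side of the tripped lever (320, 160 to 240) and at mid height. Now the slow press.

Run:
```python
from h import *
b=F(20);x=.026;step=.0015;log=[]
while x>-.040:
    x-=step
    ctrl.move_l(at(x,.142),v=.015)
    f=F(6)-b;fx=f@ux;n=np.linalg.norm(f)
    log.append((round(x*1e3,1),round(fx,1),round(n,1)))
    if fx>4: step=.0007
    if fx>7: step=.0004
    if fx>9.2 or n>10: break
    if ctrl.read_state()['time_s']>28: break
print(log,f.round(2),ctrl.read_state()['time_s'])
```

```text
[(24.5, np.float64(0.2), np.float64(0.2)), (23.0, np.float64(-0.4), np.float64(0.5)), (21.5, np.float64(-0.1), np.float64(0.2)), (20.0, np.float64(0.0), np.float64(0.5)), (18.5, np.float64(0.0), np.float64(0.2)), (17.0, np.float64(-0.6), np.float64(0.8)), (15.5, np.float64(0.2), np.float64(0.5)), (14.0, np.float64(-0.1), np.float64(0.5)), (12.5, np.float64(-0.1), np.float64(0.2)), (11.0, np.float64(-0.3), np.float64(0.7)), (9.5, np.float64(-0.2), np.float64(0.2)), (8.0, np.float64(0.2), np.float64(0.4)), (6.5, np.float64(5.6), np.float64(5.9)), (5.8, np.float64(5.7), np.float64(6.0)), (5.1, np.float64(5.8), np.float64(6.2)), (4.4, np.float64(5.9), np.float64(6.4)), (3.7, np.float64(6.0), np.float64(6.4)), (3.0, np.float64(6.3), np.float64(6.7)), (2.3, np.float64(6.1), np.float64(6.6)), (1.6, np.float64(6.4), np.float64(6.9)), (0.9, np.float64(6.7), np.float64(7.1)), (0.2, np.float64(7.0), np.float64(7.3)), (-0.2, np.float64(6.6), np.float64(6.9)), (-0.9, np.float64(6.9), np.float64(7.3)), (-1.6, np.float64(7.1), np.float64(7.5)), (-2.0, np.float64(7.5), np.float64(7.7)), (-2.4, np.float64(7.5), np.float64(7.8)), (-2.8, np.float64(7.6), np.float64(7.9)), (-3.2, np.float64(7.5), np.float64(7.8)), (-3.6, np.float64(7.8), np.float64(8.1)), (-4.0, np.float64(7.3), np.float64(7.5)), (-4.4, np.float64(8.0), np.float64(8.2)), (-4.8, np.float64(7.6), np.float64(7.7)), (-5.2, np.float64(7.6), np.float64(7.8)), (-5.6, np.float64(8.0), np.float64(8.2)), (-6.0, np.float64(8.6), np.float64(8.7)), (-6.4, np.float64(8.5), np.float64(8.6)), (-6.8, np.float64(9.5), np.float64(9.6))] [ 9.29  2.12 -1.49] 15.9333
```

Run:
```python
from h import *
f0=F(10)
ctrl.move_l(at(-.0071,.142),v=.01);f1=F(15);print(((f1-f0)@ux).round(2))
ctrl.hold(.2)
ctrl.move_l(at(.026,.142),v=.06);ctrl.move_l(at(.045,.21),v=.15)
ctrl.move_l(at(-.06,.21),v=.25)
im=snap('top','t2');cv2.imwrite('pics/t2z.png',cv2.resize(im[148:224,255:365,::-1],None,fx=7,fy=7,interpolation=cv2.INTER_CUBIC))
print(ctrl.read_state()['time_s'])
```

```text
0.32
18.525
```

View pics/t2z.png

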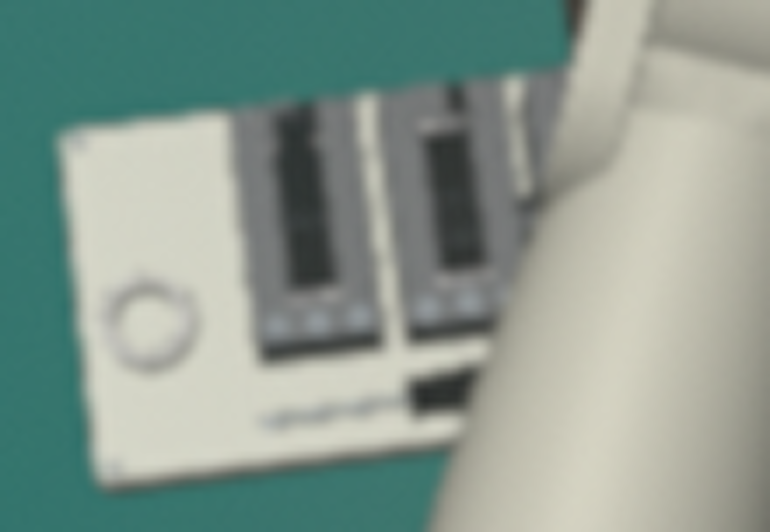

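The arm hides the tripped breaker, so I'll swing aside to see the flag.

Run:
```python
from h import *
q=np.array(ctrl.read_state()['joint_positions']);q[0]-=.55;ctrl.goto_joints(q)
im=snap('top','t3');sd=snap('side','s3')
a=cv2.resize(im[148:224,310:365,::-1],None,fx=7,fy=7,interpolation=cv2.INTER_CUBIC)
b=cv2.resize(sd[150:210,280:336,::-1],(385,532),interpolation=cv2.INTER_CUBIC)
cv2.imwrite('pics/t3z.png',np.hstack([a,b]))
print(ctrl.read_state()['time_s'])
i0=cv2.imread('pics/top0.png')
for i in(i0,im): print(i[156:165,336:347].max(-1))
```

```text
19.6833
[[116 117 115 113 112 112 111 113 115 119 121]
 [116 117 117 119 126 127 120 113 115 120 121]
 [118 118 121 133 153 160 142 120 115 118 119]
 [117 118 121 139 170 182 159 127 116 117 117]
 [118 118 119 133 163 178 157 124 115 117 117]
 [120 119 120 129 147 153 137 119 116 117 118]
 [120 119 124 134 138 131 120 116 118 118 118]
 [113 107 110 122 122 109 102 110 119 120 118]
 [101  82  77  82  81  72  76  97 115 119 118]]
[[114 115 114 109 103 101 105 111 115 117 119]
 [115 115 114 104  89  83  94 108 114 118 120]
 [116 116 115 106  86  70  83 106 115 117 118]
 [117 118 117 112  91  68  78 102 115 116 116]
 [116 116 117 113  93  68  74  99 112 116 116]
 [117 117 119 118 105  85  85 101 113 116 116]
 [118 117 123 131 126 109 102 111 116 116 117]
 [111 105 109 122 120 106  99 109 117 117 117]
 [ 99  82  76  80  80  72  75  95 112 117 115]]
```

View pics/t3z.png

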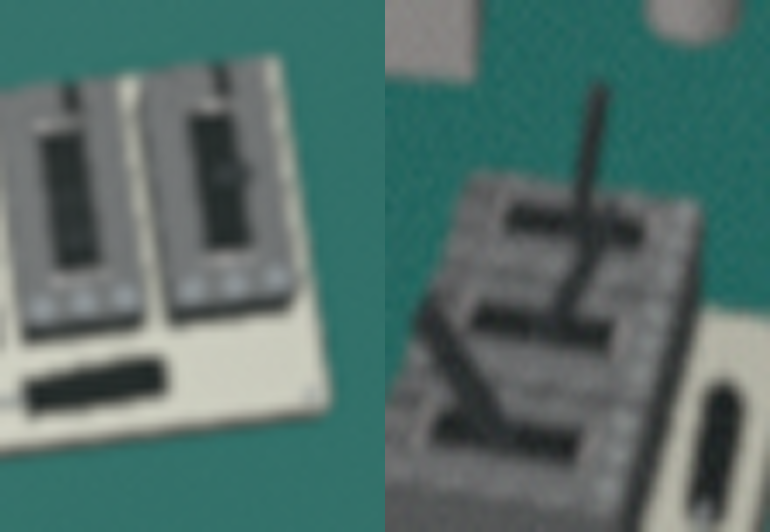

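The flag is gone: its pixels fell from 180 to about 70, and the window at (216,75) is now dark like its neighbour's. The lever has sprung back to slightly off. Now I'll throw it on from the -x side.

Run:
```python
from h import *
ctrl.move_ptp(at(-.06,.21),R0@np.diag([-1,-1,1]) if ctrl.read_state()['joint_positions'][5]<1.2 else R0)
ctrl.move_l(at(-.06,.142));ctrl.move_l(at(-.036,.142),v=.06)
b=F(15);x=-.036;log=[];mx=0
while x<.018:
    x+=.0015
    ctrl.move_l(at(x,.142),v=.03)
    f=F(4)-b;fx=-f@ux;n=np.linalg.norm(f);log.append((round(x*1e3,1),round(float(fx),1)))
    mx=max(mx,fx)
    if n>8.5 or (mx>2 and x>-.015 and fx<.5) or ctrl.read_state()['time_s']>36: break
print(log,n,ctrl.read_state()['time_s'])
```

```text
[(-34.5, -0.3), (-33.0, 0.3), (-31.5, -0.2), (-30.0, 0.0), (-28.5, -0.4), (-27.0, -0.0), (-25.5, 0.2), (-24.0, -0.3), (-22.5, 0.4), (-21.0, -0.5), (-19.5, 0.1), (-18.0, -0.2), (-16.5, -0.3), (-15.0, -0.0), (-13.5, 0.1), (-12.0, 0.1), (-10.5, 0.1), (-9.0, 1.3), (-7.5, 1.9), (-6.0, 0.9), (-4.5, -0.6), (-3.0, -0.1), (-1.5, -0.4), (0.0, -0.3), (1.5, -0.2), (3.0, -0.1), (4.5, -0.1), (6.0, 0.4), (7.5, 0.2), (9.0, 0.1), (10.5, 0.1), (12.0, 0.1), (13.5, 0.0), (15.0, -0.3), (16.5, -0.1), (18.0, 1.6)] 1.7993306977866113 32.2167
```

Run:
```python
from h import *
ctrl.move_l(at(-.02,.142),v=.12);ctrl.move_l(at(-.05,.22),v=.2)
q=np.array(ctrl.read_state()['joint_positions']);q[0]-=.55;ctrl.goto_joints(q)
im=snap('top','t4');sd=snap('side','s4')
a=cv2.resize(im[148:224,310:365,::-1],None,fx=7,fy=7,interpolation=cv2.INTER_CUBIC)
b=cv2.resize(sd[150:210,280:336,::-1],(385,532),interpolation=cv2.INTER_CUBIC)
cv2.imwrite('pics/t4z.png',np.hstack([a,b]))
print(ctrl.read_state()['time_s'])
```

```text
34.425
```

View pics/t4z.png

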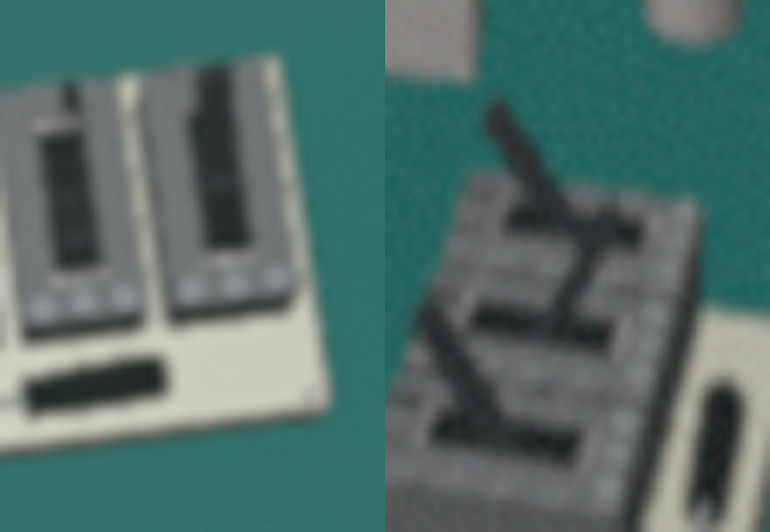

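The tripped lever now leans fully on at (515,150), parallel to the working lever. The isolated lever and the screwdriver have not moved, and the arm is clear.

```bash
python3 -c "
from cell import ctrl
print(ctrl.finish_job())"
```

```text
the job is handed in; nothing more can be done
None
```

I reset the tripped breaker (the -y one) and threw it on, and handed the job in at about 34 s: the flag was gone after a press of about 10 N, the last picture shows its lever resting on and the other two levers as they were, and the hand-in returned no verdict.

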